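# Clear the slide case off the gas controller and set its needle valve

## Task

The slide case has been left lying on the sloping face of the gas controller and covers its valve knob. Lift the case off by its orange rib and lay it gently, flat and rib up, in the middle of the green mat with its long side along the mat's long side; then open the valve by turning the black knob anticlockwise until its white pointer stands at the green mark. Leave the other things where they are.

Things in the scene. Friction and masses are not known exactly. Their poses are not given: they have to be found in the camera images.
- console: Navy gas controller, fixed to the bench, 192 mm wide (y), 170 mm deep. Origin: centre of its foot on the bench; x points away from its front. Its flat face (150 mm long) slopes up from front to back at 20 degrees to the horizontal: the face's outward normal is (-0.342, 0, 0.940) in this frame.
- face (a point): Centre of the sloping face, 85 mm above the bench: foot of the knob's axis. Oriented as the controller. Along the face's left and right edges run cream cheeks, 14 mm thick, 42 mm high above the face, 164 mm apart inside; stops at their lower ends rise 10 mm higher.
- pointer (a point): Outer end of the white pointer stripe on top of the needle valve's round black knob (56 mm diameter, top 36 mm above the face, grippable from 5 mm above the face). Orientation is the knob's: z is the knob's axis (the face's outward normal); the pointer lies along -x, 28 mm from the axis.
- knob (a joint): Angle of the valve knob, rad: 0 is closed (pointer downslope, at the red tick), growing anticlockwise as seen looking at the face; stop at 4.7. Stiff, stays where it is left.
- set_mark (a point): Green set mark, 10 mm wide, on the thin metal ring around the knob, 42 mm from the axis; z is the knob's axis, the mark lies along -x from the axis.
- set_ring (a joint): Angle of the green set mark, rad, same zero and sense as the knob: the knob reads this value when the pointer is at the mark. The ring cannot be touched.
- slide_case: Cream microscope-slide case, flat box 120 (x) x 190 (y) x 20 mm, 250 to 450 g, with an orange grip rib on top: 14 mm thick (x), 100 mm long (y), rising 34 mm above the box (54 mm above the underside). Origin: centre of the underside, z out of its top. At the start it lies on the controller's cheeks, tilted 20 degrees, covering the knob.
- mat: Dark green bench mat, fixed, 170 (x) x 240 (y) x 4 mm. Origin: centre of its underside, on the bench.
- tube_rack: Teal plastic rack, 50 x 170 x 92 mm with its capped tubes. Bystander; origin at the centre of its underside.
- amber_bottle: Amber bottle, 66 mm across, 150 mm tall. Bystander; origin at the centre of its underside.
- beaker: Glass beaker, 76 mm across, 90 mm tall. Bystander; origin at the centre of its underside.
- stain_jar: Small green jar, 40 mm across, 55 mm tall. Bystander; origin at the centre of its underside.
- dishes: Stack of three clear dishes, 92 mm across, 48 mm tall. Bystander; origin at the centre of its underside.
- tip_box: Blue box of pipette tips, 85 x 120 x 57 mm. Bystander; origin at the centre of its underside.
There are look-alikes about, which are no part of the job. What is meant by the slide_case is not blue or purple, and is the larger of those in its own colour.

How it is judged:
On the way, in this order (a step that is already met when the one before it is completed fails the run):
1. the slide case lies flat and released in the middle of the mat (horizontal distance between slide_case and mat below 0.03 m and angle between the y axis of slide_case and the y axis of mat, either way round below 0.21 rad and angle between slide_case's own z axis and vertical below 0.06 rad and height (world z) of slide_case below 0.009 m and linear speed of slide_case below 0.02 m/s and contact force between slide_case and the fingers below 0.1 N), for 0.2 s.
2. the pointer stands at the green mark (y of set_mark in the frame of pointer between -0.0055 and 0.0055 m and x of set_mark in the frame of pointer below 0 m), for 0.2 s.
At the end, for the whole second after the job is handed in: The slide case lies at rest, flat and rib up, on the mat, its centre within 30 mm of the mat's centre and its long side within 12 degrees of the mat's, not held; the knob is at rest with its pointer within 5.5 mm (about 7 degrees) of the middle of the green mark (all of step 1 and all of step 2 and velocity of joint knob between -0.05 and 0.05 rad/s); the robot touches nothing.
It fails at once if a bystander is pushed more than 25 mm from its place (distance of any of tube_rack, amber_bottle, beaker, stain_jar, dishes, tip_box from where it was at the start of the episode above 0.025 m).
It fails at once if the case comes down on the mat or bench faster than 0.5 m/s (slammed, or dropped from more than about 12 mm) (height (world z) of slide_case below 0.02 m and linear speed of slide_case above 0.5 m/s).
It also fails if it takes over 72 s, if anything falls off the work surface, if the arm or the gripper's body presses on something with over 40 N, if the wrist force passes 120 N, or if a joint passes its speed limit or range.

## Robot

A 7-joint arm with a two-finger parallel gripper is mounted at the origin on the work surface. World frame = base frame: x ahead of the robot, y to its left, z up, the work surface at z = 0. Lengths are in m, angles in rad, forces in N, time in s.
With the tool pointing down it reaches from about 0.35 to 0.9 m from the base axis. Payload 8.1 kg.
Tool frame: the origin (TCP) lies at the very end of the fingers, on their centre line; the grasp point (between the pads) lies 19 mm behind it (env.tcp_to_grasp is the distance from the TCP to the grasp point, in m); z points along the fingers, y is the line along which they close (so a half turn about z gives the same grasp; the last joint's range is limited). The gripper opens to 92 mm and grips with 3 to 60 N. Pads are 19 mm wide; open, the fingers measure 130 mm over their backs; the gripper's body (75 mm by 190 mm) begins 47 mm behind the grasp point.
Start: joints at [-1.341, 0.434, 0.025, 1.573, -0.012, 1.134, -0.075], TCP at [0.204, 0.591, 0.227] pointing down, gripper open.
Joint ranges: [-2.62, 2.62], [-0.44, 2.09], [-1.27, 1.32], [0.08, 2.57], [-1.32, 4.46], [0.12, 2], [-2.74, 2.74]. Speed limits (rad/s): [2.22, 2.22, 3.01, 3.01, 3.14, 3.14, 3.14].

## Interface

Orientations are given as [roll, pitch, yaw] about the fixed x, y, z axes, in that order (R = Rz(yaw) Ry(pitch) Rx(roll)).
In Python, from bench import env, jaws, solve_ik, get_obs, camera, camera_params, finish_job gives the robot as it stands. Calls block until the motion is done:
- env.move_to(position, orientation): joint-space move of the TCP to a pose.
- env.servo_line(position, velocity=0.15, ori=None, stop_force=None): straight line of the TCP; ori=None keeps the orientation; velocity is the mean speed in m/s. With stop_force (N) it stops when the force on the tool has changed by that much, and returns True; else False.
- env.set_joints(angles): joint-space move.
- jaws.open_gripper() and jaws.clamp(grasp_force=None): open the fingers fully, or close them until they stop; grasp_force is the grip in N (None keeps the last).
- env.wait(seconds).
- solve_ik(position, orientation): joint angles nearest the present ones, or None.
- get_obs(): the state.
- camera(name): name is "side" or "top" or "wrist"; returns the picture (480x640x3 uint8, red, green, blue); there is no depth.
- camera_params(name): a dict with "camera_matrix" (3x3 intrinsics, pixels), "k1" (the pictures are not rectified: a ray, as slopes to the right and down, at radius r is drawn at 1 + k1 r^2 times it, then the intrinsics apply), "origin" and "orientation" of the camera in the world. Camera axes: x right, y down, z forward; pixel columns grow to the right and rows downward; lengths in m; the calibration is good to about 2 mm. A picture is of the moment at which its call begins: read the wrist's pose just before it. camera_params takes no time and is no camera call; for the wrist camera it gives the pose at the moment of the call.
A pose or a line that the arm cannot do raises env.MotionError and nothing moves.
- finish_job(): hands the job in; it is judged then, once.
The state is a dict: "time_s": time; "qpos": joint angles; "qd": joint speeds; "tau": joint torques, N m; "eef_pos": TCP position; "orientation": TCP orientation; "contact_force": force on the tool from outside, world axes, zero at the start; "ft_torque": the same for the moment, N m; "width": opening from 0.0 (shut) to 1.0 (fully open); "grip_force": force on a finger pad.
Only numpy, scipy, OpenCV 4.12 (cv2) and the standard library are available. Lean on these libraries where they do the work, as an engineer would, in place of code of your own. Each camera call takes 0.05 s, during which the arm holds its last target. There are 200 camera calls.

## Working session

There is one attempt and no reset: what is moved stays moved. The work goes in short steps, each a Python script; the robot and the scene stay as the last script left them, time stands still between calls to the robot, and variables do not carry over. Pictures are saved under pics/ and viewed, at most 10 in all, crops included, and the job is handed in when it is done.

```bash
ls; mkdir -p pics; python3 - <<'E'
from bench import *
import cv2
for n in("side","top"):
    cv2.imwrite(f"pics/{n}0.png",camera(n)[:,:,::-1]); p=camera_params(n); print(n,p)
o=get_obs();print(o)
E
```

```text
pics
side {'camera_matrix': array([[587.36966855,   0.        , 321.83402964],
       [  0.        , 587.36966855, 246.23284369],
       [  0.        ,   0.        ,   1.        ]]), 'k1': -0.11171448945030195, 'origin': array([-0.32465597, -0.94169361,  1.08546753]), 'orientation': array([-2.23219950e+00, -2.04123008e-03, -7.27009006e-01])}
top {'camera_matrix': array([[490.93058291,   0.        , 322.36587223],
       [  0.        , 490.93058291, 248.63785757],
       [  0.        ,   0.        ,   1.        ]]), 'k1': -0.0453882469783763, 'origin': array([ 0.42050374, -0.00489918,  1.21781469]), 'orientation': array([-3.04964808,  0.02175068, -1.58447951])}
{'time_s': 0.1, 'qpos': array([-1.34059549,  0.43514561,  0.02499417,  1.57399197, -0.0115633 ,
        1.13398972, -0.07513144]), 'qd': array([-2.23611667e-04, -1.62868863e-03,  1.90247433e-03, -6.61880348e-04,
        1.15335576e-03, -1.96282904e-03,  6.70061048e-05]), 'tau': array([ 3.17238795e-03, -6.69121313e+01,  9.88135189e-01, -3.15142787e+01,
       -6.03938545e-02,  3.73991579e-02,  2.32142122e-05]), 'eef_pos': array([0.20410849, 0.59025965, 0.22603394]), 'orientation': array([-3.14021216e+00,  1.68557214e-04,  2.80868812e+00]), 'contact_force': array([-0.3515406 ,  0.03501606, -0.05458249]), 'ft_torque': array([-0.01617735, -0.01892904,  0.00235804]), 'grip_force': 0.0, 'width': 1.000082494115335}
```

View pics/top0.png

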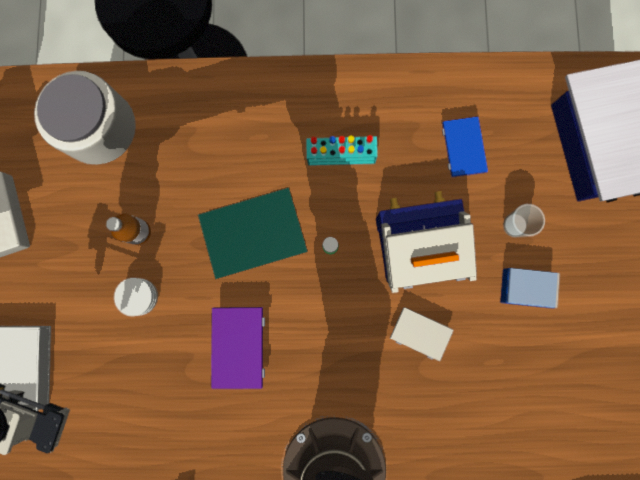

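View pics/side0.png

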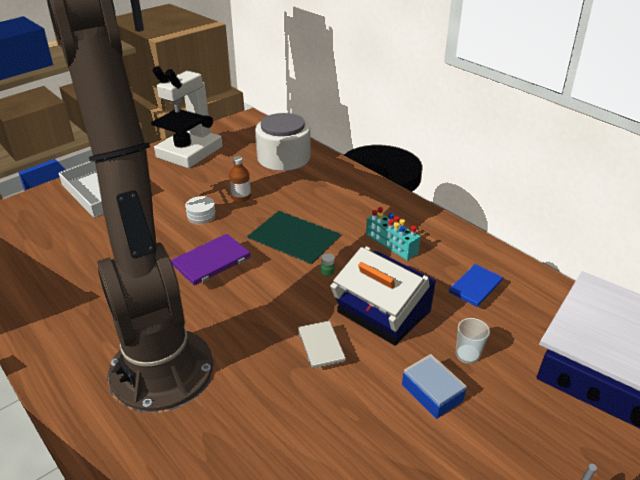

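```bash
cat > h.py <<'E'
from bench import *
import numpy as np, cv2
from scipy.spatial.transform import Rotation as R
def rot(o): return R.from_euler('xyz',o).as_matrix()
def rays(p,px):
    u=cv2.undistortPoints(np.asarray(px,float).reshape(-1,1,2),p["camera_matrix"],np.array([p["k1"],0,0,0.]))[:,0]
    return p["origin"],np.c_[u,np.ones(len(u))]@rot(p["orientation"]).T
def onplane(p,px,n,d):
    o,r=rays(p,px); n=np.asarray(n,float); return o+r*((d-o@n)/(r@n))[:,None]
def onz(p,px,z): return onplane(p,px,[0,0,1],z)
def proj(p,X):
    M=rot(p["orientation"]); rv=cv2.Rodrigues(M.T)[0]
    return cv2.projectPoints(np.asarray(X,float).reshape(-1,1,3),rv,-M.T@p["origin"],p["camera_matrix"],np.array([p["k1"],0,0,0.]))[0][:,0]
def tri(pa,a,pb,b):
    oa,ra=rays(pa,[a]);ob,rb=rays(pb,[b]);ra=ra[0];rb=rb[0]
    s=np.linalg.lstsq(np.c_[ra,-rb],ob-oa,rcond=None)[0]
    A=oa+ra*s[0];B=ob+rb*s[1]; return (A+B)/2,np.linalg.norm(A-B)
def blob(m):
    cs=cv2.findContours(m.astype(np.uint8),cv2.RETR_EXTERNAL,cv2.CHAIN_APPROX_NONE)[0]
    return max(cs,key=cv2.contourArea)
def hsv(im): return cv2.cvtColor(im,cv2.COLOR_RGB2HSV).astype(int)
E
cat > m1.py <<'E'
from h import *
P={n:camera_params(n) for n in("side","top")}
I={n:cv2.imread(f"pics/{n}0.png")[:,:,::-1].copy() for n in P}
t=hsv(I["top"]); 
m=(abs(t[...,0]-80)<14)&(t[...,1]>130)&(t[...,2]<110); m[:, :150]=0;m[:,320:]=0
c=blob(m); w=onz(P["top"],c[:,0],.004)[:,:2].astype(np.float32)
print("mat",cv2.minAreaRect(w), cv2.boxPoints(cv2.minAreaRect(w)))
E_={}
for n,(x0,x1,y0,y1) in dict(top=(380,480,220,300),side=(330,440,240,300)).items():
    s=hsv(I[n]); m=(s[...,0]>5)&(s[...,0]<20)&(s[...,1]>200)&(s[...,2]>150)
    k=np.zeros_like(m);k[y0:y1,x0:x1]=1;c=blob(m&k); print(n,cv2.contourArea(c),cv2.minAreaRect(c),cv2.boxPoints(cv2.minAreaRect(c)).tolist()); E_[n]=c
    cr=cv2.resize(I[n][y0-20:y1+60,x0-20:x1+20],None,fx=5 if n=="top" else 4,fy=5 if n=="top" else 4,interpolation=cv2.INTER_CUBIC)[:600,:800]
    cv2.imwrite(f"pics/c_{n}.png",cr[:,:,::-1]); 
E
python3 m1.py; python3 -c "
import cv2,numpy as np
a=cv2.imread('pics/c_top.png');b=cv2.imread('pics/c_side.png');print(a.shape,b.shape)
a=cv2.resize(a,None,fx=.56,fy=.56);b=cv2.resize(b,None,fx=.65,fy=.65)
c=np.zeros((600,800,3),np.uint8);c[:min(600,a.shape[0]),:a.shape[1]]=a[:600];c[:b.shape[0],a.shape[1]:a.shape[1]+b.shape[1]]=b[:,:800-a.shape[1]];cv2.imwrite('pics/cc.png',c)"
```

```text
mat ((0.5758743286132812, 0.1956852823495865), (0.16523641347885132, 0.2345464676618576), 15.75250244140625) [[0.46452135 0.2861247 ]
 [0.52819663 0.06038704]
 [0.6872273  0.10524586]
 [0.623552   0.33098352]]
top 187.0 ((435.47686767578125, 260.34967041015625), (5.245973110198975, 45.54113006591797), 81.25383758544922) [[412.572265625, 261.2196044921875], [457.58380126953125, 254.2947540283203], [458.3814697265625, 259.479736328125], [413.36993408203125, 266.40460205078125]]
side 24.0 ((375.5000305175781, 272.5), (36.224300384521484, 4.919349193572998), 26.56505012512207) [[358.20001220703125, 266.6000061035156], [360.4000244140625, 262.1999816894531], [392.800048828125, 278.3999938964844], [390.60003662109375, 282.8000183105469]]
(600, 700, 3) (560, 600, 3)
```

View pics/cc.png

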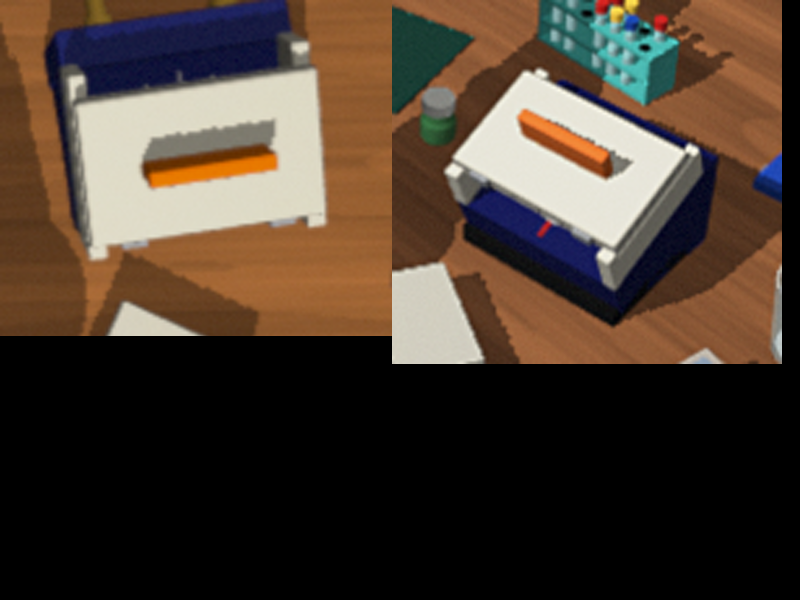

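```bash
cat > m2.py <<'E'
from h import *
from scipy.optimize import least_squares
P={n:camera_params(n) for n in("side","top")}
T=lambda x,y:(360+x/2.8,200+y/2.8)
S=lambda x,y:(310+(x-392)/2.6,220+y/2.6)
# model (case frame), top px, side px ; rear=+x, left=+y
L=[((.007,.05,.054),(412.2,261.3),(360.8,262)),((.007,-.05,.054),(457.9,254.9),(393.5,278.2)),
((-.007,.05,.054),T(150,187),None),((-.007,-.05,.054),T(277,167),None),
((.06,.095,.02),T(78,102),S(530,72)),((.06,-.095,.02),T(317,68),None),((-.06,-.095,.02),T(326,220),S(617,247)),((-.06,.095,.02),T(93,243),S(453,160))]
for m,a,b in L:
    if b: print(m,*tri(P["top"],a,P["side"],b))
X=np.array([l[0] for l in L]); Rt=lambda yaw: rot([0,np.radians(-20),yaw])
def f(q):
    W=q[:3]+X@Rt(q[3]).T; r=[]
    for n,k in(("top",1),("side",2)):
        pp=proj(P[n],W)
        r+=[pp[i]-np.array(L[i][k]) for i in range(len(L)) if L[i][k]]
    return np.ravel(r)
s=least_squares(f,[.55,-.2,.13,.15],loss='soft_l1'); print(s.x,f(s.x).reshape(-1,2).round(1).tolist())
q=s.x; print("rib mid-top",q[:3]+Rt(q[3])@[0,0,.054])
E
python3 m2.py
```

```text
(0.007, 0.05, 0.054) [ 0.48751105 -0.17487229  0.17048362] 0.0006085229099260272
(0.007, -0.05, 0.054) [ 0.49961651 -0.27214926  0.17402294] 0.001179332747140657
(0.06, 0.095, 0.02) [ 0.54369254 -0.12626782  0.15733388] 0.0017992155121475378
(-0.06, -0.095, 0.02) [ 0.45249127 -0.3267703   0.12266386] 0.007635126195291496
(-0.06, 0.095, 0.02) [ 0.43322967 -0.13864424  0.11480819] 0.0029923563843505543
[ 0.50619992 -0.22390546  0.11827837  0.12201046] [[0.5, -0.5], [1.2, -0.5], [-0.3, 0.2], [0.6, 1.0], [-1.0, -0.4], [0.1, -0.1], [-0.1, -2.3], [-0.9, 1.1], [0.4, -0.2], [0.8, 1.3], [-1.0, -0.5], [-1.4, 1.4], [-0.2, -0.6]]
rib mid-top [ 0.48786814 -0.2261533   0.16902177]
```

```bash
cat >> h.py <<'E'
def tool(zc,yc):
    "euler of tool with approach -zc and closing axis yc"
    z=-np.asarray(zc);y=np.asarray(yc);return R.from_matrix(np.c_[np.cross(y,z),y,z]).as_euler('xyz')
def st(s=""):
    o=get_obs();print(s,round(o["time_s"],2),o["eef_pos"].round(4),o["orientation"].round(3),"F",o["contact_force"].round(1),"w",round(o["width"],3),"g",round(o["grip_force"],1),"q7",o["qpos"].round(2)[[4,5,6]]);return o
E
cat > s1.py <<'E'
from h import *
C=np.array([0.5062,-0.2239,0.1183]);M=rot([0,np.radians(-20),.122]);cx,cz=M[:,0],M[:,2]
g=C+M@[0,0,.0245]; q0=get_obs()["qpos"]
os_=[tool(cz,s*cx) for s in(1,-1)]
js=[solve_ik(g+.09*cz,o) for o in os_]; print(js)
i=min((k for k in(0,1) if js[k] is not None),key=lambda k:np.abs(js[k]-q0)[4:].max()); o=os_[i]
p=get_obs()["eef_pos"]; env.servo_line(p+[0,0,.12],.3); st()
env.move_to(g+.09*cz,o); st("pre")
cv2.imwrite("pics/w1.png",camera("wrist")[:,:,::-1])
print(env.servo_line(g,.1,stop_force=8)); st("at")
E
python3 s1.py
```

```text
[array([-0.18894287,  0.12506261,  0.7734461 ,  2.11605979, -0.4778012 ,
        0.71668732,  1.01984458]), array([-0.51116943,  0.1944564 ,  1.19646883,  2.12960127, -0.62379411,
        0.77937221, -1.94722969])]
 0.65 [0.2041 0.5903 0.3465] [ 3.141 -0.     2.809] F [ 0.1 -0.6 -0.7] w 1.001 g 0.0 q7 [-0.01  1.39 -0.07]
pre 3.69 [ 0.4679 -0.228   0.2259] [2.793 0.    1.694] F [ 0.5  1.6 -0. ] w 0.998 g 0.0 q7 [-0.48  0.72  1.02]
True
at 4.62 [ 0.4971 -0.2245  0.1417] [ 2.794e+00 -2.000e-03  1.693e+00] F [-5.3  1.3  9.6] w 1.002 g 5.2 q7 [-0.79  0.58  1.3 ]
```

```bash
cat > s2.py <<'E'
from h import *
M=rot([0,np.radians(-20),.122]);cx,cz=M[:,0],M[:,2]
p=get_obs()["eef_pos"]; env.servo_line(p+.004*cz,.05); st("back")
cv2.imwrite("pics/w2.png",camera("wrist")[:,:,::-1])
jaws.clamp(40); st("clamp")
p=get_obs()["eef_pos"]; env.servo_line(p+.03*cz,.06); st("lift")
cv2.imwrite("pics/w3.png",camera("wrist")[:,:,::-1])
E
python3 s2.py; python3 -c "
import cv2;import numpy as np
cv2.imwrite('pics/w23.png',np.hstack([cv2.resize(cv2.imread(f'pics/w{i}.png'),(400,300)) for i in(2,3)]))"
```

```text
back 4.87 [ 0.4959 -0.2248  0.1457] [ 2.795e+00 -1.000e-03  1.693e+00] F [ 0.5 -0.7  0. ] w 1.003 g 0.0 q7 [-0.77  0.58  1.28]
clamp 6.1 [ 0.4978 -0.2245  0.1466] [ 2.792 -0.     1.695] F [6.1 1.4 1.5] w 0.155 g 40.0 q7 [-0.77  0.58  1.28]
lift 6.76 [ 0.4874 -0.2254  0.1743] [ 2.796e+00 -2.000e-03  1.694e+00] F [-0.4  0.2 -3. ] w 0.151 g 40.0 q7 [-0.67  0.63  1.19]
```

View pics/w23.png

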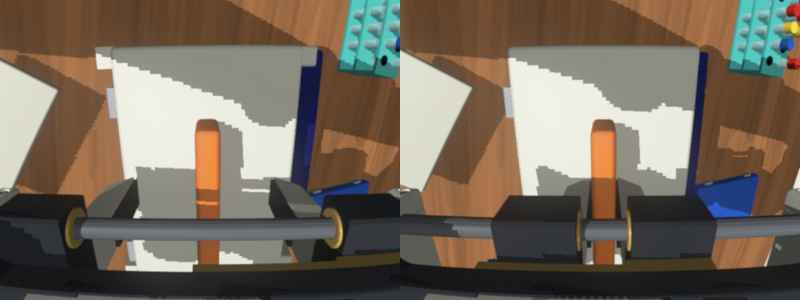

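```bash
cat > s3.py <<'E'
from h import *
y=.275; o=tool([0,0,1.],[np.cos(y),np.sin(y),0]); c=np.array([.576,.196])
p=get_obs()["eef_pos"]; env.servo_line(p+[0,0,.08],.15); st("up")
env.move_to([*c,.2],o); st("hover")
env.servo_line([*c,.06],.12); st("low")
print(env.servo_line([*c,.022],.02,stop_force=6)); st("down")
jaws.open_gripper(); st("open")
p=get_obs()["eef_pos"]; env.servo_line(p+[0,0,.15],.2)
q=get_obs()["qpos"]; q[0]-=.9; env.set_joints(q); st("away")
cv2.imwrite("pics/top1.png",camera("top")[:,:,::-1]);cv2.imwrite("pics/side1.png",camera("side")[:,:,::-1])
E
python3 s3.py; python3 -c "
import cv2;import numpy as np
a=cv2.imread('pics/top1.png')[100:380,160:520];cv2.imwrite('pics/t1c.png',cv2.resize(a,None,fx=2.1,fy=2.1,interpolation=cv2.INTER_CUBIC))"
```

```text
up 7.49 [ 0.487  -0.2249  0.2533] [ 2.796e+00 -2.000e-03  1.694e+00] F [-0.9 -0.4 -2.4] w 0.15 g 40.0 q7 [-0.43  0.78  0.94]
hover 9.09 [0.5765 0.1938 0.2003] [3.141e+00 1.000e-03 1.843e+00] F [ 0.2 -0.7 -2.7] w 0.149 g 40.0 q7 [-0.3   1.08  0.14]
low 10.41 [0.5766 0.1961 0.0608] [ 3.14  -0.     1.846] F [-0.6 -0.4 -2.3] w 0.147 g 40.0 q7 [-0.41  0.8   0.24]
True
down 11.82 [0.576  0.196  0.0283] [-3.141 -0.     1.846] F [-0.2  0.6  6.2] w 0.152 g 40.0 q7 [-0.44  0.74  0.26]
open 13.12 [0.575  0.1958 0.0274] [-3.139  0.     1.846] F [-0.2  0.9 -0.3] w 1.0 g 0.0 q7 [-0.44  0.74  0.26]
away 15.93 [0.2053 0.5708 0.1764] [-3.138e+00  1.000e-03  2.744e+00] F [0.3 0.7 0.8] w 1.0 g 0.0 q7 [-0.31  1.03  0.16]
```

View pics/t1c.png

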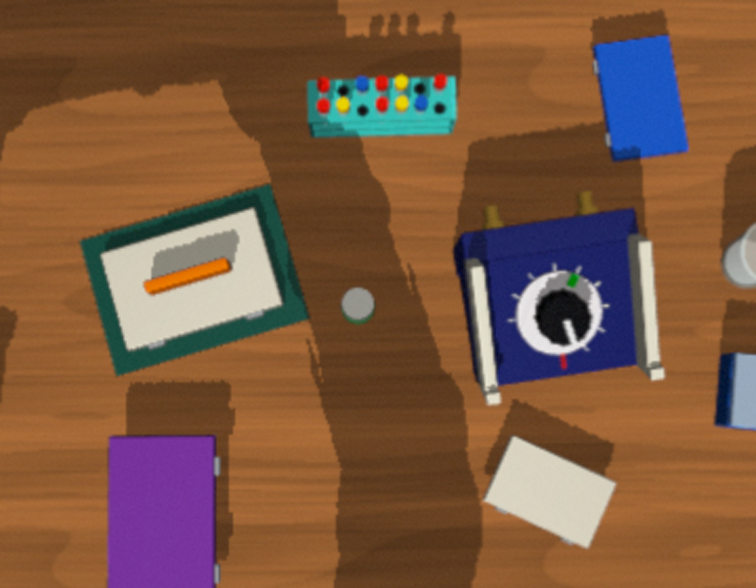

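```bash
cat > m3.py <<'E'
from h import *
P=camera_params("top");im=cv2.imread("pics/top1.png")[:,:,::-1].copy();s=hsv(im)
M=rot([0,np.radians(-20),.122]);n=M[:,2];d=n@np.array([0.5062,-0.2239,0.1183])-.042
k=np.zeros(s.shape[:2],bool);k[220:285,395:455]=1
ring=blob((s[...,1]<60)&(s[...,2]>80)&k)
def loc(px,h): return onplane(P,px,n,d+h)
f0=loc(cv2.convexHull(ring)[:,0],0.)
b=np.array([0.53,-.225,.085]); uv=((f0-b)@M[:,:2]).astype(np.float32)
print("ringhull",cv2.minEnclosingCircle(uv),cv2.fitEllipse(uv)); c=cv2.fitEllipse(uv)[0]
F=b+M[:,:2]@np.array(c); F+=n*(d-n@F); print("F",F)
kn=blob((s[...,2]<40)&k); hk=loc(cv2.convexHull(kn)[:,0],.036); print("knob",cv2.minEnclosingCircle(((hk-F-.036*n)@M[:,:2]).astype(np.float32)))
g=blob((s[...,1]>150)&(abs(s[...,0]-60)<20)&k); G=(loc([g[:,0].mean(0)],0)[0]-F)@M; print("mark",G,(np.arctan2(-G[1],-G[0]))%6.2832, np.hypot(*G[:2]))
print(proj(P,[F,F+.036*n]))
E
python3 m3.py
cat > s4.py <<'E'
from h import *
M=rot([0,np.radians(-20),.122]);cx,n=M[:,0],M[:,2]; K=np.array([.537,-.226,.085])
o=tool(n,cx); c=camera_params("wrist");ob=get_obs();Rt=rot(ob["orientation"])
off=Rt.T@(c["origin"]-ob["eef_pos"]); fw=Rt.T@rot(c["orientation"])[:,2]; print(off,fw)
Rn=rot(o); up=.19
e=K+n*up  # shift so that optical axis passes through K
v=Rn@fw; cam=e+Rn@off; h=(cam-K)@n; hit=cam+v*h/(-(v@n)); e=e-(hit-K); e+=n*(.19-(e-K)@n); print(e)
p=get_obs()["eef_pos"]; env.servo_line(p+[0,0,.12],.3)
print(solve_ik(e,o)); env.move_to(e,o); env.wait(.3); st()
import json; c=camera_params("wrist");cv2.imwrite("pics/w4.png",camera("wrist")[:,:,::-1]); json.dump({k:np.asarray(x).tolist() for k,x in c.items()},open("w4.json","w"))
E
python3 s4.py
```

```text
ringhull ((-0.008472601883113384, 0.004315965808928013), 0.055735476315021515) ((-0.006076409947127104, 0.0030340023804455996), (0.10197536647319794, 0.11233220994472504), 154.3738555908203)
F [ 0.52487117 -0.22257212  0.08040859]
knob ((0.002618151716887951, 0.0049072373658418655), 0.03028232231736183)
mark [ 3.24418758e-02 -1.72935753e-02  1.40512602e-16] 2.651845538393874 0.03676333843189932
[[426.12764599 247.38532983]
 [429.80249976 251.36168975]]
[ 0.08485038  0.00116374 -0.15724899] [-3.09824339e-01  1.60612463e-05  9.50793815e-01]
[ 0.46796379 -0.20594882  0.26314157]
[-0.66373586  0.02750028  1.18391585  2.09711586 -0.33223859  0.77696416
  0.8464039 ]
 19.76 [ 0.4681 -0.2058  0.2631] [2.793 0.    1.693] F [-0.3 -1.  -0.4] w 0.999 g 0.0 q7 [-0.33  0.78  0.85]
```

View pics/w4.png

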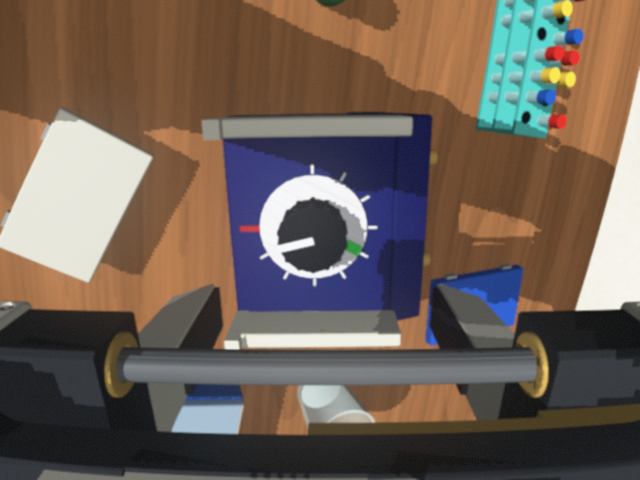

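```bash
cat > m4.py <<'E'
from h import *
import json
W={k:np.array(v) for k,v in json.load(open("w4.json")).items()};W["k1"]=float(W["k1"])
im=cv2.imread("pics/w4.png")[:,:,::-1].copy();s=hsv(im)
k=np.zeros(s.shape[:2],bool);k[150:295,245:390]=1
navy=(abs(s[...,0]-120)<15)&(s[...,1]>120)&(s[...,2]>40)
m=cv2.morphologyEx(((~navy)&k).astype(np.uint8),cv2.MORPH_OPEN,cv2.getStructuringElement(cv2.MORPH_ELLIPSE,(13,13)))
c=blob(m);el=cv2.fitEllipse(cv2.convexHull(c)[:,0].astype(np.float32));print(el)
x,r=tri(W,el[0],camera_params("top"),(426.8,248.2));print("tri ring",x,r)
M=rot([0,np.radians(-20),.122]);n=M[:,2]
F=onz(W,[el[0]],.085)[0];print("F",F); d=n@F
hull=cv2.convexHull(c)[:,0]; print("ring r",cv2.fitEllipse(((onplane(W,hull,n,d)-F)@M[:,:2]).astype(np.float32)))
red=blob((s[...,1]>150)&((s[...,0]<8)|(s[...,0]>172))&(np.add.outer(abs(np.arange(480)-229),abs(np.arange(640)-250))<40));Rr=(onplane(W,red[:,0],n,d)-F)@M;print("red dir",np.arctan2(-Rr[:,1].mean(),-Rr[:,0].mean()))
# cheek yaw check: upper cheek top edges
kn=blob((s[...,2]<70)&(s[...,1]<120)&(m>0)); hk=(onplane(W,cv2.convexHull(kn)[:,0],n,d+.036)-F)@M[:,:2]; print("knob",cv2.minEnclosingCircle(hk.astype(np.float32)))
kc=cv2.minEnclosingCircle(hk.astype(np.float32))[0]
g=blob((s[...,1]>130)&(abs(s[...,0]-60)<20)&k); G=(onplane(W,[g[:,0].mean(0)],n,d)[0]-F)@M; print("mark",G,np.arctan2(-G[1],-G[0])%6.2832,np.hypot(*G[:2]))
km=np.zeros(s.shape[:2],np.uint8);cv2.fillPoly(km,[cv2.convexHull(kn)],1)
pt=blob((s[...,2]>150)&(s[...,1]<60)&(km>0)); q=(onplane(W,pt[:,0],n,d+.036)-F)@M[:,:2]
tip=q[np.argsort(-np.hypot(*q.T))[:6]].mean(0);print("tip",tip,np.arctan2(-tip[1],-tip[0]),np.hypot(*tip))
vx,vy,_,_=cv2.fitLine(q.astype(np.float32),cv2.DIST_L2,0,.01,.01).ravel();print("line ang",np.arctan2(-vy*-np.sign(vx),-vx*-np.sign(vx)))
E
python3 m4.py
```

```text
((312.5757141113281, 216.14585876464844), (111.07032775878906, 131.08070373535156), 176.7734375)
tri ring [ 0.52504509 -0.21857931  0.07165968] 0.014377604816161004
F [ 0.52123812 -0.208033    0.085     ]
ring r ((-2.6383670046925545e-05, -0.002972360234707594), (0.09771573543548584, 0.11884251236915588), 0.5580706596374512)
red dir 0.19225744109654377
knob ((0.001398391555994749, -0.006460687145590782), 0.03019631840288639)
mark [ 3.60533341e-02 -2.90609880e-02 -3.46944695e-18] 2.4631702295659936 0.046307493141373696
tip [-0.02269488 -0.01830971] 0.678859592779693 0.029159953364807034
line ang 0.24106261
```

```bash
sed -i 's/k\[150:295,245:390\]=1/k[173:283,257:371]=1/' m4.py; python3 m4.py
```

```text
((313.9853820800781, 224.459228515625), (107.56390380859375, 116.01128387451172), 51.04136657714844)
tri ring [ 0.52377577 -0.22011636  0.08181743] 0.007508507404712258
F [ 0.52340218 -0.21552685  0.085     ]
ring r ((-0.00022150250151753426, -0.002223661169409752), (0.09668687731027603, 0.1048879399895668), 144.65667724609375)
red dir 0.05849299264890952
knob ((0.0002229682868346572, 0.001101830042898655), 0.030237818136811256)
mark [ 3.49221446e-02 -2.15117538e-02 -1.21430643e-17] 2.589497405966624 0.04101599366162482
tip [-0.02479307 -0.00919795] 0.3552494242005909 0.02644425255539173
line ang 0.24106258
```

```bash
cat > m5.py <<'E'
from h import *
import json
from scipy.optimize import least_squares
W={k:np.array(v) for k,v in json.load(open("w4.json")).items()};W["k1"]=float(W["k1"])
im=cv2.imread("pics/w4.png")[:,:,::-1].copy();s=hsv(im)
M=rot([0,np.radians(-20),.122]);n=M[:,2];F=onz(W,[(313.5,227.5)],.085)[0];d=n@F
k=np.zeros(s.shape[:2],bool);k[165:290,250:380]=1
def circ(px,h,r0=None):
    q=(onplane(W,px,n,d+h)-F)@M[:,:2]
    f=(lambda a:np.hypot(*(q-a[:2]).T)-(r0 or a[2]))
    return least_squares(f,[0,0,r0 or .045],loss='cauchy',f_scale=.0006).x
w=(s[...,1]<60)&(s[...,2]>200)&k
w=cv2.morphologyEx(w.astype(np.uint8),cv2.MORPH_OPEN,np.ones((7,7)))
rc=cv2.convexHull(blob(w))[:,0]; print("ring",circ(blob(w)[:,0],0), circ(rc,0))
b=(s[...,2]<70)&(s[...,1]<120)&k
bc=cv2.convexHull(blob(b))[:,0]; low=bc[bc[:,1]>232]  # edge away from camera nadir = top rim
print("knob",circ(low,.036,.028),circ(low,.036))
a=circ(blob(w)[:,0],0); F=F+M[:,:2]@a[:2]; d=n@F; print("F",F)
red=(s[...,1]>150)&((s[...,0]<8)|(s[...,0]>172))&(np.add.outer(abs(np.arange(480)-229),abs(np.arange(640)-250))<25)
g=(s[...,1]>130)&(abs(s[...,0]-60)<20)&k
for nm,m in(("red",red),("green",g)):
    px=np.argwhere(m)[:,::-1]; G=(onplane(W,px,n,d)-F)@M[:,:2]; G=G.mean(0); print(nm,px.mean(0),G,np.arctan2(-G[1],-G[0])%6.2832,np.hypot(*G))
km=np.zeros(k.shape,np.uint8);cv2.fillPoly(km,[bc],1)
px=np.argwhere((s[...,2]>150)&(s[...,1]<60)&(km>0))[:,::-1]; q=(onplane(W,px,n,d+.036)-F)@M[:,:2]
pm=q[np.hypot(*q.T)>.018].mean(0); print("pointer outer",pm,np.arctan2(-pm[1],-pm[0]))
v=cv2.fitLine(q.astype(np.float32),cv2.DIST_L2,0,.01,.01).ravel();print("line",v)
E
python3 m5.py
```

```text
ring [-0.00089279 -0.00044649  0.04661455] [-0.00070406 -0.00061736  0.04719127]
knob [4.58578215e-06 2.12740020e-03 2.80000000e-02] [0.00028792 0.00075827 0.02694518]
F [ 0.52248862 -0.21885962  0.08469465]
red [249.20224719 228.03370787] [-0.05607849 -0.00010046] 0.001791477179232212 0.056078578788916165
green [353.01652893 247.52892562] [ 0.03617776 -0.01829185] 2.6734668638622394 0.04053913903799273
pointer outer [-0.0206418  -0.00492986] 0.23443741162223572
line [ 0.9706489   0.24050093 -0.01102621 -0.00256097]
```

```bash
cat > s5.py <<'E'
from h import *
M=rot([0,np.radians(-20),.122]);cx,n=M[:,0],M[:,2]; F=np.array([.5227,-.2185,.085]); o=tool(n,cx)
env.servo_line(F+.13*n,.15,ori=o); st("pre")
print(env.servo_line(F+.010*n,.08,stop_force=8)); st("at")
jaws.clamp(55); st("clamp")
q0=get_obs()["qpos"].copy()
for a in np.linspace(0,2.43,6)[1:]:
    q=q0.copy(); q[6]-=a; env.set_joints(q); st(f"turn {a:.2f}")
    if np.linalg.norm(get_obs()["contact_force"])>50: print("FORCE");break
E
python3 s5.py
```

```text
pre 20.37 [ 0.4783 -0.2244  0.2073] [2.793 0.    1.692] F [0.1 0.7 0.1] w 1.0 g 0.0 q7 [-0.68  0.74  1.23]
False
at 22.02 [ 0.5194 -0.2191  0.0948] [2.792 0.    1.693] F [ 0.1 -0.6  0. ] w 1.003 g 0.0 q7 [-1.11  0.6   1.58]
clamp 22.69 [ 0.5195 -0.2189  0.0945] [2.792 0.    1.693] F [-0.2  0.   1.3] w 0.601 g 55.0 q7 [-1.11  0.6   1.58]
turn 0.49 23.23 [ 0.5203 -0.2182  0.0949] [ 2.829 -0.161  1.235] F [1.1 3.8 5.9] w 0.601 g 55.0 q7 [-1.11  0.61  1.1 ]
turn 0.97 23.76 [ 0.5209 -0.2189  0.0953] [ 2.937 -0.288  0.753] F [4.2 2.2 5.4] w 0.6 g 55.0 q7 [-1.11  0.61  0.61]
turn 1.46 24.29 [ 0.521  -0.2198  0.0956] [ 3.098 -0.349  0.243] F [ 4.1 -0.   5. ] w 0.601 g 55.0 q7 [-1.11  0.6   0.13]
turn 1.94 24.82 [ 0.521  -0.2206  0.0957] [-3.012 -0.328 -0.272] F [ 2.6 -1.7  5.9] w 0.599 g 55.0 q7 [-1.11  0.6  -0.36]
turn 2.43 25.36 [ 0.5203 -0.2211  0.0955] [-2.874 -0.229 -0.768] F [ 1.4 -3.8  6. ] w 0.601 g 55.0 q7 [-1.11  0.6  -0.85]
```

```bash
cat > s6.py <<'E'
from h import *
import json
M=rot([0,np.radians(-20),.122]);cx,n=M[:,0],M[:,2]
jaws.open_gripper()
p=get_obs()["eef_pos"]; env.servo_line(p+.13*n,.12); st("up")
env.move_to([ 0.46796379,-0.20594882,0.26314157],tool(n,cx)); env.wait(.3); st()
c=camera_params("wrist");cv2.imwrite("pics/w5.png",camera("wrist")[:,:,::-1]); json.dump({k:np.asarray(x).tolist() for k,x in c.items()},open("w5.json","w"))
E
python3 s6.py; sed 's/w4/w5/g' m5.py > m6.py; python3 m6.py; python3 -c "
import cv2
cv2.imwrite('pics/w5c.png',cv2.resize(cv2.imread('pics/w5.png')[150:300,230:400],None,fx=3.5,fy=3.5))"
```

```text
up 27.37 [ 0.4752 -0.224   0.2162] [-2.873 -0.225 -0.767] F [ 0.5 -0.9  0.2] w 0.999 g 0.0 q7 [-0.64  0.75 -1.24]
 29.44 [ 0.468  -0.2059  0.2631] [ 2.793 -0.     1.693] F [0.3 0.1 0.3] w 0.999 g 0.0 q7 [-0.32  0.77  0.81]
ring [-0.00233803 -0.00014603  0.04531433] [-0.00075397 -0.00060825  0.04713726]
knob [0.0002044  0.00244506 0.028     ] [0.00042125 0.00050914 0.02643762]
F [ 0.520943   -0.21885598  0.08420035]
red [249.40449438 228.02247191] [-0.05444129 -0.00035747] 0.006566075364087698 0.05444246667843308
green [352.54198473 247.29770992] [ 0.03717388 -0.01838854] 2.682223732142635 0.0414733101025356
pointer outer [-0.02058511 -0.00013827] 0.006716782529485134
line [ 9.999945e-01  3.316093e-03 -9.968286e-03 -8.522101e-05]
```

View pics/w5c.png

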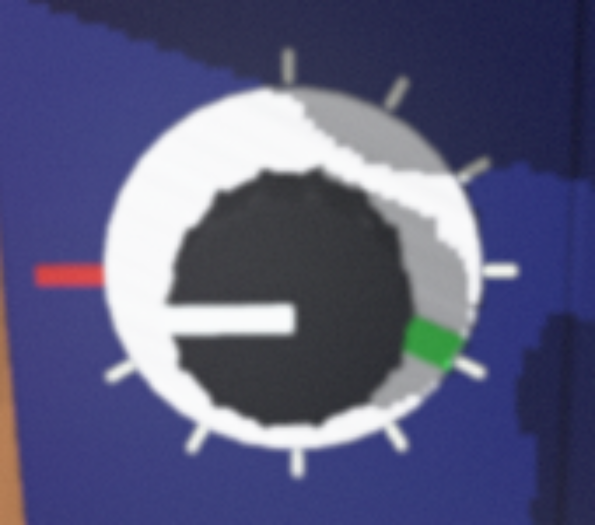

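```bash
cat > s7.py <<'E'
from h import *
import json
M=rot([0,np.radians(-20),.122]);cx,n=M[:,0],M[:,2]; F=np.array([.5227,-.2185,.085])
q=get_obs()["qpos"]; q[6]-=np.pi; env.set_joints(q); st("flip")
o=tool(n,-cx)
env.servo_line(F+.13*n,.15,ori=o); st("pre")
print(env.servo_line(F+.010*n,.08,stop_force=8)); st("at")
jaws.clamp(55); st("clamp")
q0=get_obs()["qpos"].copy()
for a in np.linspace(0,2.675,6)[1:]:
    q=q0.copy(); q[6]+=a; env.set_joints(q); st(f"turn {a:.2f}")
    if np.linalg.norm(get_obs()["contact_force"])>50: print("FORCE");break
jaws.open_gripper()
p=get_obs()["eef_pos"]; env.servo_line(p+.13*n,.12); st("up")
env.move_to([ 0.46796379,-0.20594882,0.26314157],tool(n,cx)); env.wait(.3); st()
c=camera_params("wrist");cv2.imwrite("pics/w6.png",camera("wrist")[:,:,::-1]); json.dump({k:np.asarray(x).tolist() for k,x in c.items()},open("w6.json","w"))
E
python3 s7.py; sed 's/w4/w6/g' m5.py > m6.py; python3 m6.py; python3 -c "
import cv2
cv2.imwrite('pics/w6c.png',cv2.resize(cv2.imread('pics/w6.png')[150:300,230:400],None,fx=3.5,fy=3.5))"
```

```text
flip 32.14 [ 0.468  -0.2059  0.2631] [-2.793 -0.    -1.448] F [0.4 0.2 0.2] w 0.999 g 0.0 q7 [-0.32  0.77 -2.34]
pre 32.69 [ 0.4784 -0.2242  0.2073] [-2.793 -0.    -1.449] F [0.7 0.2 1. ] w 1.0 g 0.0 q7 [-0.55  0.68 -2.07]
False
at 34.34 [ 0.5194 -0.219   0.0948] [-2.792 -0.    -1.449] F [ 0.3  0.2 -0.1] w 1.002 g 0.0 q7 [-0.95  0.5  -1.71]
clamp 35.02 [ 0.5195 -0.2189  0.0945] [-2.792 -0.    -1.449] F [0.5 1.2 1.7] w 0.598 g 55.0 q7 [-0.95  0.5  -1.71]
turn 0.53 35.59 [ 0.519  -0.2191  0.0943] [-2.838 -0.174 -0.944] F [-2.8 -0.6  0.6] w 0.604 g 55.0 q7 [-0.95  0.5  -1.18]
turn 1.07 36.17 [ 0.5186 -0.2196  0.0942] [-2.968 -0.303 -0.411] F [-5.6 -2.9  0.7] w 0.602 g 55.0 q7 [-0.95  0.5  -0.65]
turn 1.60 36.74 [ 0.5186 -0.2202  0.0941] [ 3.129 -0.348  0.152] F [-4.5 -5.1 -2.7] w 0.6 g 55.0 q7 [-0.95  0.49 -0.11]
turn 2.14 37.32 [ 0.5188 -0.2208  0.0942] [ 2.948 -0.291  0.713] F [-2.1 -6.8 -3.7] w 0.6 g 55.0 q7 [-0.95  0.49  0.42]
turn 2.67 37.89 [ 0.5193 -0.2212  0.0944] [ 2.827 -0.153  1.244] F [ 0.2 -7.1 -5.4] w 0.6 g 55.0 q7 [-0.95  0.49  0.96]
up 39.9 [ 0.4752 -0.224   0.2162] [ 2.828 -0.155  1.251] F [0.2 0.6 0.6] w 1.001 g 0.0 q7 [-0.52  0.7   0.58]
 40.52 [ 0.4675 -0.206   0.2621] [ 2.794e+00 -1.000e-03  1.691e+00] F [0.1 0.2 0.6] w 1.004 g 0.0 q7 [-0.32  0.77  0.8 ]
ring [-7.59620889e-05 -5.96155791e-04  4.63007394e-02] [-0.00020547 -0.00073924  0.04657655]
knob [0.00111261 0.0023092  0.028     ] [0.00132481 0.00106181 0.0270011 ]
F [ 0.5219175  -0.21887829  0.08497402]
red [250.5        228.04545455] [-0.05556324  0.00012951] 6.2808691270139105 0.05556339367547467
green [354.22900763 247.80916031] [ 0.03627998 -0.01839426] 2.6723540751438306 0.04067660099787456
pointer outer [ 0.02016441 -0.00906   ] 2.7193155355267264
line [ 0.8984707  -0.43903348  0.01173887 -0.00498108]
```

View pics/w6c.png

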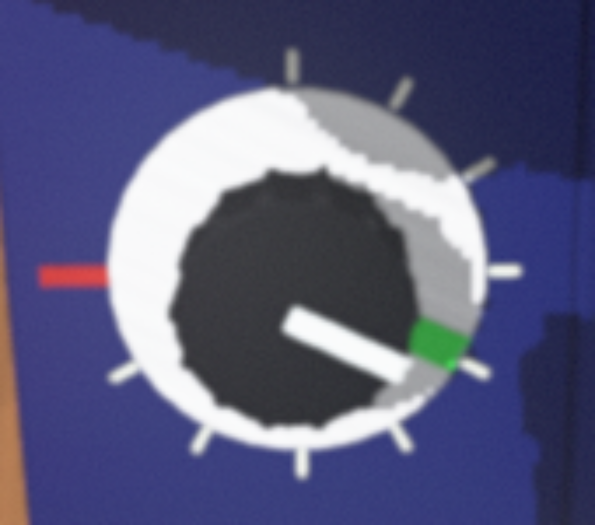

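```bash
python3 -c "
from bench import *
print(finish_job())"
```

```text
the job is handed in; nothing more can be done
None
```

The job is handed in, with no verdict returned: the slide case lies flat and rib up within about 6 mm of the mat's centre, and the pointer is within about 0.05 rad (roughly 1–2 mm) of the green mark; my first turn went the wrong way to the closed stop, and I then corrected it.

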